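# Load the autosampler rack from the dry block heater in order

## Robot

A 6-joint arm with a two-finger parallel gripper is mounted at the origin on the work surface. World frame = base frame: x ahead of the robot, y to its left, z up, the work surface at z = 0. Lengths are in m, angles in rad, forces in N, time in s.
With the tool pointing down it reaches from about 0.35 to 0.775 m from the base axis. Payload 7.3 kg.
Tool frame: the origin (TCP) lies at the very end of the fingers, on their centre line; the grasp point (between the pads) lies 19 mm behind it (pinch_z is the distance from the TCP to the grasp point, in m); z points along the fingers, y is the line along which they close (so a half turn about z gives the same grasp; the last joint's range is limited). The gripper opens to 92 mm and grips with 3 to 60 N. Pads are 19 mm wide; open, the fingers measure 130 mm over their backs; the gripper's body (75 mm by 190 mm) begins 47 mm behind the grasp point.
Start: joints at [1.203, 0.342, 1.524, -0, 1.275, -0.146], TCP at [0.115, 0.512, 0.227] pointing down, gripper open.
Joint ranges: [-2.53, 2.53], [-0.77, 2.02], [0.04, 2.7], [-1, 4.14], [0.28, 2.66], [-3.11, 3.11]. Speed limits (rad/s): [2.57, 2.57, 3.14, 3.14, 3.14, 3.14].

## Interface

Orientations are given as [roll, pitch, yaw] about the fixed x, y, z axes, in that order (R = Rz(yaw) Ry(pitch) Rx(roll)).
In Python, from cell import * gives the robot as it stands.
- The arm moves only by the tool arm_command, never from a script. Its arguments are lists of equal length, an entry for each row: "fingers": the gripper command: -1 is fully open, 1 is shut, values between are in proportion; "travel": the shift along the tool's x, y, z in m, a list of three; "dr": the turn, a rotation vector about the tool's x, y, z in degrees, a list of three. In form: {"fingers": [fingers, ...], "travel": [[x, y, z], ...], "dr": [[wx, wy, wz], ...]}. A call has 1 to 8 rows; each row is the pose to reach, as a shift and turn from the pose commanded when the call began, along the tool's axes at that moment; what a row does not reach only later rows make up. A row lasts 1/12 s, in which the tool goes at most 41.7 mm and 7.16 degrees, less where a joint would pass 70% of its speed; a pose out of reach is approached as far as the arm can. A call with a gripper value outside its range is refused whole. The fingers move at their own pace and stop on an object; "squeeze" is the grip in N (left out, the last holds). Time passes only in rows, so rows that repeat a pose let the fingers close. It gives the time, the measured TCP pose, the force, the opening and the grip force at its end, in the units of the state.
- observe(): the state, without advancing time (a new reading comes with each control period).
- read_camera(name): name is "scene" or "top"; returns a dict with "color" (400x640x3 uint8, blue, green, red), "z_map" (400x640 float32, m along the optical axis (not along the pixel's ray), 0 where there is no reading), "fx", "fy", "cx", "cy" (pixels), "k1" (the pictures are not rectified: a ray, as slopes to the right and down, at radius r is drawn at 1 + k1 r^2 times it, then the intrinsics apply), "R" (3x3) and "t" (3): a world point X has camera coordinates R X + t. Camera axes: x right, y down, z forward; pixel columns grow to the right and rows downward; lengths in m; the calibration is good to about 2 mm. A picture is of the moment at which its call begins.
- hand_in(): hands the job in; it is judged then, once.
The state is a dict: "time": time; "qpos": joint angles; "qvel": joint speeds; "joint_efforts": joint torques, N m; "tool_pos": TCP position; "tool_rot": TCP orientation; "contact_force": force on the tool from outside, world axes, zero at the start; "torque": the same for the moment, N m; "opening": finger opening in m; "grip_force": force on a finger pad.
Only numpy, scipy, OpenCV 4.12 (cv2) and the standard library are available. Lean on these libraries where they do the work, as an engineer would, in place of code of your own. Each camera call takes 0.05 s, during which the arm holds its last target. There are 200 camera calls.

## Task

The four sample vials in the dry block heater are done warming: move them all into the empty autosampler rack, one to a pocket, in the same order, so that the vial next to the heater's control panel ends in the pocket next to the rack's carrying loop and the rest follow along the row. The vials carry no labels, so their order is all that identifies them. Keep each vial upright, set it down on the floor of its pocket without dropping it, and let go of it.

Things in the scene. Friction and masses are not known exactly. Their poses are not given: they have to be found in the camera images.
- heater: dry block heater, fixed, any yaw: white housing 278 (x) x 86 x 48 mm with one row of four aluminium blocks along its x. Origin: on the bench under the middle of the row, z up. Places at x = -75, -25, 25, 75 mm, y = 0. Its dark control panel (display, keys, knob to 58 mm height) is at the -x end, x = -166 to -104 mm; the plain +x end is at 112 mm.
- rack: autosampler vial rack, fixed, any yaw: light grey, 212 (x) x 62 x 40 mm, four empty square pockets in a row along its x. Origin: on the bench under the middle of the row, z up. Pockets at x = -75, -25, 25, 75 mm, y = 0, each 38 mm square, floor 6 mm and wall tops 40 mm above the bench. A dark steel carrying loop (top 38 mm up) at the -x end reaches x = -152 mm; a low lug at the +x end 118 mm.
- block_1: one of the heater's four equal aluminium blocks, fixed: 48 (along the row) x 50 x 45 mm, one round bore 36 mm wide and 33 mm deep. Origin: middle of its underside, 15 mm above the bench (bore floor 27 mm, top 60 mm above the bench). Holds vial_1 at the start; which place in the row it has varies.
- block_2: one of the heater's four equal aluminium blocks, fixed: 48 (along the row) x 50 x 45 mm, one round bore 36 mm wide and 33 mm deep. Origin: middle of its underside, 15 mm above the bench (bore floor 27 mm, top 60 mm above the bench). Holds vial_2 at the start; which place in the row it has varies.
- block_3: one of the heater's four equal aluminium blocks, fixed: 48 (along the row) x 50 x 45 mm, one round bore 36 mm wide and 33 mm deep. Origin: middle of its underside, 15 mm above the bench (bore floor 27 mm, top 60 mm above the bench). Holds vial_3 at the start; which place in the row it has varies.
- block_4: one of the heater's four equal aluminium blocks, fixed: 48 (along the row) x 50 x 45 mm, one round bore 36 mm wide and 33 mm deep. Origin: middle of its underside, 15 mm above the bench (bore floor 27 mm, top 60 mm above the bench). Holds vial_4 at the start; which place in the row it has varies.
- vial_1: one of four equal sample vials, loose: amber glass, 27.4 mm diameter, straight from base to 74 mm height, white screw cap 28 mm wide from 80 to 98 mm (the top); about 75 g. Origin: centre of its underside, z along it, up. Starts upright in block_1, underside 27 mm above the bench; told apart from the others only by its place in the row.
- vial_2: one of four equal sample vials, loose: amber glass, 27.4 mm diameter, straight from base to 74 mm height, white screw cap 28 mm wide from 80 to 98 mm (the top); about 75 g. Origin: centre of its underside, z along it, up. Starts upright in block_2, underside 27 mm above the bench; told apart from the others only by its place in the row.
- vial_3: one of four equal sample vials, loose: amber glass, 27.4 mm diameter, straight from base to 74 mm height, white screw cap 28 mm wide from 80 to 98 mm (the top); about 75 g. Origin: centre of its underside, z along it, up. Starts upright in block_3, underside 27 mm above the bench; told apart from the others only by its place in the row.
- vial_4: one of four equal sample vials, loose: amber glass, 27.4 mm diameter, straight from base to 74 mm height, white screw cap 28 mm wide from 80 to 98 mm (the top); about 75 g. Origin: centre of its underside, z along it, up. Starts upright in block_4, underside 27 mm above the bench; told apart from the others only by its place in the row.
There are look-alikes about, which are no part of the job. What is shaped like the vial_3 but yellow is not meant. Leave any black look-alike of the vial_1 alone.

How it is judged:
At the end, for the whole second after the job is handed in: Each vial stands in the pocket whose place from the carrying loop equals its block's place from the control panel: within 10 mm of the pocket centre along and across, underside within 6 mm of its floor height, lean under 0.12 rad, slower than 0.02 m/s, let go (((x of block_1 in the frame of heater between -0.087 and -0.063 m and x of vial_1 in the frame of rack between -0.085 and -0.065 m) or (x of block_1 in the frame of heater between -0.037 and -0.013 m and x of vial_1 in the frame of rack between -0.035 and -0.015 m) or (x of block_1 in the frame of heater between 0.013 and 0.037 m and x of vial_1 in the frame of rack between 0.015 and 0.035 m) or (x of block_1 in the frame of heater between 0.063 and 0.087 m and x of vial_1 in the frame of rack between 0.065 and 0.085 m)) and y of vial_1 in the frame of rack between -0.01 and 0.01 m and z of vial_1 in the frame of rack between 0 and 0.012 m and angle between each of vial_1, vial_2, vial_3, vial_4's own z axis and vertical below 0.12 rad and linear speed of each of vial_1, vial_2, vial_3, vial_4 below 0.02 m/s and contact force between the fingers and vial_1 below 0.1 N and ((x of block_2 in the frame of heater between -0.087 and -0.063 m and x of vial_2 in the frame of rack between -0.085 and -0.065 m) or (x of block_2 in the frame of heater between -0.037 and -0.013 m and x of vial_2 in the frame of rack between -0.035 and -0.015 m) or (x of block_2 in the frame of heater between 0.013 and 0.037 m and x of vial_2 in the frame of rack between 0.015 and 0.035 m) or (x of block_2 in the frame of heater between 0.063 and 0.087 m and x of vial_2 in the frame of rack between 0.065 and 0.085 m)) and y of vial_2 in the frame of rack between -0.01 and 0.01 m and z of vial_2 in the frame of rack between 0 and 0.012 m and contact force between the fingers and vial_2 below 0.1 N and ((x of block_3 in the frame of heater between -0.087 and -0.063 m and x of vial_3 in the frame of rack between -0.085 and -0.065 m) or (x of block_3 in the frame of heater between -0.037 and -0.013 m and x of vial_3 in the frame of rack between -0.035 and -0.015 m) or (x of block_3 in the frame of heater between 0.013 and 0.037 m and x of vial_3 in the frame of rack between 0.015 and 0.035 m) or (x of block_3 in the frame of heater between 0.063 and 0.087 m and x of vial_3 in the frame of rack between 0.065 and 0.085 m)) and y of vial_3 in the frame of rack between -0.01 and 0.01 m and z of vial_3 in the frame of rack between 0 and 0.012 m and contact force between the fingers and vial_3 below 0.1 N and ((x of block_4 in the frame of heater between -0.087 and -0.063 m and x of vial_4 in the frame of rack between -0.085 and -0.065 m) or (x of block_4 in the frame of heater between -0.037 and -0.013 m and x of vial_4 in the frame of rack between -0.035 and -0.015 m) or (x of block_4 in the frame of heater between 0.013 and 0.037 m and x of vial_4 in the frame of rack between 0.015 and 0.035 m) or (x of block_4 in the frame of heater between 0.063 and 0.087 m and x of vial_4 in the frame of rack between 0.065 and 0.085 m)) and y of vial_4 in the frame of rack between -0.01 and 0.01 m and z of vial_4 in the frame of rack between 0 and 0.012 m and contact force between the fingers and vial_4 below 0.1 N); the robot touches nothing.
It fails at once if a vial tips more than 0.6 rad (angle between any of vial_1, vial_2, vial_3, vial_4's own z axis and vertical above 0.6 rad).
It fails at once if a vial is dropped (moves faster than 0.5 m/s with no finger on it) ((linear speed of vial_1 above 0.5 m/s and contact force between the fingers and vial_1 below 0.05 N) or (linear speed of vial_2 above 0.5 m/s and contact force between the fingers and vial_2 below 0.05 N) or (linear speed of vial_3 above 0.5 m/s and contact force between the fingers and vial_3 below 0.05 N) or (linear speed of vial_4 above 0.5 m/s and contact force between the fingers and vial_4 below 0.05 N)).
It also fails if it takes over 115 s, if anything falls off the work surface, if the arm or the gripper's body presses on something with over 40 N, if the wrist force passes 120 N, or if a joint passes its speed limit or range.

## Working session

There is one attempt and no reset: what is moved stays moved. The work goes in short steps, Python scripts to look and compute and a tool call to move; the robot and the scene stay as the last step left them, time stands still between calls to the robot, and variables do not carry over. Pictures are saved under pics/ and viewed, at most 14 in all, crops included, and the job is handed in when it is done.

Besides the shell and the picture viewer there is one more tool, called after "Call:" as name(argument=value, ...), one argument or row to a line, values as JSON. arm_command: Moves the arm, as the interface text tells. Its arguments: {"type":"object","properties":{"fingers":{"type":"array","items":{"type":"number"}},"travel":{"type":"array","items":{"type":"array","items":{"type":"number"}}},"dr":{"type":"array","items":{"type":"array","items":{"type":"number"}}},"squeeze":{"type":"number"}},"required":["fingers","travel","dr"]}

```bash
mkdir -p pics; ls; python3 - <<'E'
from cell import *
import cv2,numpy as np
for n in("top","scene"):
    c=read_camera(n); cv2.imwrite(f"pics/{n}0.png",c["color"]); np.savez(f"{n}0.npz",**c)
    print(n,c["fx"],c["k1"],c["R"],c["t"])
print(observe())
E
```

```text
pics
top 495.0924836596422 -0.06490687862867399 [[-0.01995627 -0.99978824  0.00502244]
 [-0.98134971  0.0186271  -0.19132635]
 [ 0.19119228 -0.00874693 -0.98151363]] [0.00162423 0.51872604 1.00022848]
scene 387.4229236971673 -0.05517820874243165 [[-0.25999764  0.96558697 -0.00655918]
 [ 0.69502068  0.18241968 -0.69546338]
 [-0.67033386 -0.1853776  -0.7185316 ]] [ 0.15453575 -0.32633797  1.18970482]
{'time': 0.1, 'qpos': array([ 1.20302593e+00,  3.42655170e-01,  1.52488424e+00, -1.21829589e-05,
        1.27542716e+00, -1.46036314e-01]), 'qvel': array([ 0.00131664, -0.00214958, -0.00277256,  0.0001221 ,  0.00094296,
        0.00016913]), 'joint_efforts': array([ 2.30752157e-03, -4.32004309e+01, -2.44696265e+01,  7.20399851e-02,
        5.25735843e-02, -6.97128576e-05]), 'tool_pos': array([0.11533034, 0.5118117 , 0.22612637]), 'tool_rot': array([-3.14023167e+00, -1.88401821e-04,  2.91986199e+00]), 'contact_force': array([-0.04106587, -0.09242146,  0.70516409]), 'torque': array([ 0.00097512, -0.00558409,  0.03283047]), 'grip_force': 0.0, 'opening': 0.09174017849921015}
```

View pics/top0.png

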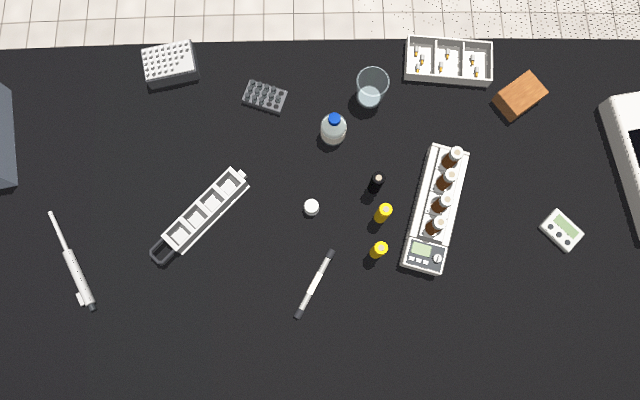

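View pics/scene0.png

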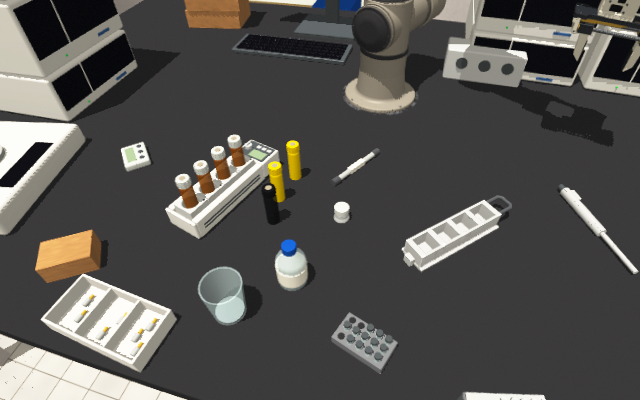

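Top view: the heater is at about (437,210), with its panel at the bottom (425,255), nearest the robot. Its four capped vials run from (437,223) up to (456,153). The rack is at about (205,210), with its loop at lower left (163,248). The black and yellow look-alikes stand between them at (376,183), (384,212) and (379,249).

```bash
cat > h.py <<'E'
import numpy as np,cv2
def K(c): return np.array([[c["fx"],0,c["cx"]],[0,c["fy"],c["cy"]],[0,0,1]],float)
def und(c,p): return cv2.undistortPoints(np.asarray(p,float).reshape(-1,1,2),K(c),np.array([float(c["k1"]),0,0,0])).reshape(-1,2)
def plane(c,p,z):
    s=und(c,p); d=np.c_[s,np.ones(len(s))]@c["R"]; o=-c["R"].T@c["t"]
    return o+d*((z-o[2])/d[:,2])[:,None]
def cloud(c):
    v,u=np.mgrid[0:400,0:640]; s=und(c,np.c_[u.ravel(),v.ravel()]); z=c["z_map"].ravel().astype(float)
    P=(np.c_[s,np.ones(len(s))]*z[:,None]-c["t"])@c["R"]; P[z==0]=np.nan
    return P.reshape(400,640,3)
def comps(m,amin):
    n,l,st,ce=cv2.connectedComponentsWithStats(m.astype(np.uint8)); return [(ce[i],st[i],l==i) for i in range(1,n) if st[i,4]>=amin]
E
python3 - <<'E'
from h import *
for n in("top","scene"):
    c=dict(np.load(f"{n}0.npz")); P=cloud(c); Z=P[...,2]; mn=c["color"].min(2)
    print(n)
    for ce,st,m in comps((Z>.118)&(Z<.135)&(mn>90),8):
        if -.5<P[m][:,1].mean()<0: print("cap",st, plane(c,ce,.125)[0].round(4), np.median(P[m],0).round(4))
    for ce,st,m in comps((Z>.033)&(Z<.047)&(mn>90),60):
        q=P[m]; 
        if q[:,1].mean()<.05 or q[:,1].mean()>.5: continue
        ys,xs=np.nonzero(m); w=plane(c,np.c_[xs,ys],.04)[:,:2]
        r=cv2.minAreaRect((w*1000).astype(np.float32)); print("rack",st,r,np.median(q[:,2]))
E
```

```text
top
cap [450 146  14  13 142] [ 0.6113 -0.2898  0.125 ] [ 0.6115 -0.2895  0.1246]
cap [444 168  14  13 150] [ 0.5654 -0.2746  0.125 ] [ 0.5657 -0.2749  0.1247]
cap [439 193  15  14 154] [ 0.5141 -0.2622  0.125 ] [ 0.5145 -0.2623  0.1245]
cap [433 215  14  15 153] [ 0.4689 -0.2458  0.125 ] [ 0.4689 -0.2457  0.1246]
rack [171  39  25  37 209] ((877.6265258789062, 298.45867919921875), (85.81272888183594, 54.96750259399414), 10.3291015625) 0.04505337113456384
rack [145  66  30  16 117] ((839.0679931640625, 349.4927062988281), (30.62120246887207, 67.44635009765625), 10.583622932434082) 0.044717567567798204
rack [ 149  166   97   97 1269] ((506.7645568847656, 252.7168426513672), (52.47064971923828, 254.85604858398438), 45.96784210205078) 0.03893208827181391
scene
cap [228 135  13  10 112] [ 0.4731 -0.2431  0.125 ] [ 0.4731 -0.2427  0.1258]
cap [211 146  14  11 125] [ 0.5181 -0.2597  0.125 ] [ 0.519  -0.2596  0.1261]
cap [193 160  15  12 134] [ 0.5683 -0.2727  0.125 ] [ 0.569  -0.2725  0.1259]
cap [175 174  15  12 140] [ 0.6143 -0.2868  0.125 ] [ 0.6145 -0.2866  0.1259]
rack [444  65  77  15 300] ((-149.2313690185547, 299.8233337402344), (236.60459899902344, 34.08476257324219), 89.76620483398438) 0.03950276875482695
rack [ 405  195  107   66 1419] ((511.93109130859375, 255.27627563476562), (53.69344711303711, 258.2190246582031), 45.74154281616211) 0.039955228866308985
```

```bash
python3 - <<'E'
from h import *
th=np.radians(-44.15); ex=np.array([np.cos(th),np.sin(th)]); ey=np.array([-ex[1],ex[0]]); o=np.array([.525,.2375])
for n in("top","scene"):
    c=dict(np.load(f"{n}0.npz")); P=cloud(c); Z=P[...,2]
    ys,xs=np.nonzero(np.ones((400,640))); W=plane(c,np.c_[xs,ys],.04)[:,:2].reshape(400,640,2)-o
    X,Y=W@ex,W@ey
    tm=(Z>.037)&(Z<.044)&(abs(X)<.16)&(abs(Y)<.05)
    bright=tm&(c["color"].min(2)>110)
    print(n,"x ext",np.percentile(X[bright],[.5,99.5]),"y ext",np.percentile(Y[bright],[1,99]),"loop min",X[tm].min())
    for ce,st,m in comps(~tm&(abs(X)<.11)&(abs(Y)<.026),60):
        p=plane(c,ce,.04)[0,:2]-o; print("hole",st[4],(p@ex).round(4),(p@ey).round(4))
    # lookalikes near
    for ce,st,m in comps((Z>.085)&(Z<.115)&(P[...,1]<.05)&(P[...,1]>-.25)&(P[...,0]>.3)&(P[...,0]<.75),20): print("obj",np.median(P[m],0).round(3),Z[m].max().round(3))
E
```

```text
top x ext [-0.14861215  0.10291276] y ext [-0.02575168  0.02432463] loop min -0.1540429682455737
hole 201 0.032 0.013
hole 312 0.0731 -0.0011
hole 305 0.0227 -0.0011
hole 321 -0.0276 0.0001
hole 311 -0.0774 -0.0013
obj [ 0.694 -0.045  0.104] 0.111
obj [ 0.567 -0.132  0.097] 0.101
obj [ 0.502 -0.144  0.097] 0.101
obj [ 0.463 -0.235  0.099] 0.114
obj [ 0.423 -0.131  0.098] 0.103
scene x ext [-0.14923458  0.10426834] y ext [-0.02296577  0.02799573] loop min -0.15177681644620278
hole 170 0.043 -0.0149
hole 233 -0.0766 0.0032
hole 245 -0.0264 0.003
hole 273 0.0232 0.0029
hole 297 0.0731 0.0027
obj [ 0.43  -0.128  0.098] 0.102
obj [ 0.48  -0.237  0.1  ] 0.115
obj [ 0.517 -0.249  0.099] 0.114
obj [ 0.508 -0.141  0.098] 0.101
obj [ 0.574 -0.129  0.098] 0.101
obj [ 0.703 -0.042  0.105] 0.108
```

```bash
cat > go.py <<'E'
import sys,numpy as np
from cell import *
from scipy.spatial.transform import Rotation as Ro
# args: groups x,y,z,yawdeg -> travel and dr from the present pose
s=observe(); R=Ro.from_euler("xyz",s["tool_rot"])
print("t",s["time"],"pos",s["tool_pos"].round(4),"rot",np.degrees(s["tool_rot"]).round(2),"open",round(s["opening"],4),"grip",round(s["grip_force"],1))
for a in sys.argv[1:]:
    x,y,z,w=map(float,a.split(",")); T=Ro.from_euler("xyz",[180,0,w],degrees=True)
    print(a,"travel",(R.inv().apply(np.array([x,y,z])-s["tool_pos"])).round(4),"dr",np.degrees((R.inv()*T).as_rotvec()).round(2))
E
python3 go.py .42,.27,.21,162.9 .5,0,.21,162.9 .471,-.2445,.21,162.9
```

```text
t 0.1 pos [0.1153 0.5118 0.2261] rot [-1.7992e+02 -1.0000e-02  1.6730e+02] open 0.0917 grip 0.0
.42,.27,.21,162.9 travel [-0.3504 -0.1689  0.0163] dr [-0.08 -0.01  4.4 ]
.5,0,.21,162.9 travel [-0.4878 -0.4147  0.0166] dr [-0.08 -0.01  4.4 ]
.471,-.2445,.21,162.9 travel [-0.5133 -0.6596  0.0169] dr [-0.08 -0.01  4.4 ]
```

Call:
arm_command(
  fingers=[-0.1,-0.1,-0.1,-0.1,-0.1,-0.1,-0.1,-0.1],
  travel=[
    [-0.35,-0.169,0.016],
    [-0.35,-0.169,0.016],
    [-0.35,-0.169,0.016],
    [-0.35,-0.169,0.016],
    [-0.35,-0.169,0.016],
    [-0.35,-0.169,0.016],
    [-0.35,-0.169,0.016],
    [-0.35,-0.169,0.016],
  ],
  dr=[
    [0,0,4.4],
    [0,0,4.4],
    [0,0,4.4],
    [0,0,4.4],
    [0,0,4.4],
    [0,0,4.4],
    [0,0,4.4],
    [0,0,4.4],
  ],
  squeeze=25,
)

```text
time: 0.77
tool_pos: [0.3773, 0.3032, 0.2128]
tool_rot: [-3.141, -0.0, 2.843]
contact_force: [0.1, 1.4, -0.2]
opening: 0.051
grip_force: 0.0
```

```bash
python3 go.py .5,0,.21,162.9 .471,-.2445,.21,162.9
```

```text
t 0.7667 pos [0.3773 0.3032 0.2128] rot [-1.7999e+02 -2.0000e-02  1.6289e+02] open 0.051 grip 0.0
.5,0,.21,162.9 travel [-0.2065 -0.2537  0.0028] dr [-0.01 -0.02 -0.01]
.471,-.2445,.21,162.9 travel [-0.2507 -0.4959  0.0028] dr [-0.01 -0.02 -0.01]
```

Call:
arm_command(
  fingers=[-0.1,-0.1,-0.1,-0.1,-0.1,-0.1,-0.1,-0.1],
  travel=[
    [-0.206,-0.254,0.003],
    [-0.206,-0.254,0.003],
    [-0.206,-0.254,0.003],
    [-0.206,-0.254,0.003],
    [-0.206,-0.254,0.003],
    [-0.206,-0.254,0.003],
    [-0.206,-0.254,0.003],
    [-0.206,-0.254,0.003],
  ],
  dr=[
    [0,0,0],
    [0,0,0],
    [0,0,0],
    [0,0,0],
    [0,0,0],
    [0,0,0],
    [0,0,0],
    [0,0,0],
  ],
)

```text
time: 1.43
tool_pos: [0.4988, -0.0011, 0.2097]
tool_rot: [-3.141, -0.0, 2.842]
contact_force: [1.0, 0.7, -1.3]
opening: 0.0503
grip_force: 0.0
```

```bash
python3 go.py .471,-.2445,.21,162.9
```

```text
t 1.4333 pos [ 0.4988 -0.0011  0.2097] rot [-1.7999e+02 -1.0000e-02  1.6284e+02] open 0.0503 grip 0.0
.471,-.2445,.21,162.9 travel [-4.530e-02 -2.407e-01 -2.000e-04] dr [-0.01 -0.01 -0.06]
```

Call:
arm_command(
  fingers=[-0.1,-0.1,-0.1,-0.1,-0.1,-0.1,-0.1,-0.1],
  travel=[
    [-0.045,-0.241,0],
    [-0.045,-0.241,0],
    [-0.045,-0.241,0],
    [-0.045,-0.241,0],
    [-0.045,-0.241,0],
    [-0.045,-0.241,0],
    [-0.045,-0.241,0],
    [-0.045,-0.241,0],
  ],
  dr=[
    [0,0,0],
    [0,0,0],
    [0,0,0],
    [0,0,0],
    [0,0,0],
    [0,0,0],
    [0,0,0],
    [0,0,0],
  ],
)

```text
time: 2.1
tool_pos: [0.4697, -0.2436, 0.2093]
tool_rot: [3.141, -0.001, 2.839]
contact_force: [-0.0, 0.8, -0.4]
opening: 0.0503
grip_force: 0.0
```

```bash
python3 go.py .471,-.2445,.068,162.9; python3 - <<'E'
from cell import *
import cv2
a=[read_camera(n)["color"][y:y+200,x:x+200] for n,y,x in(("top",100,340),("scene",80,120))]
cv2.imwrite("pics/a1.png",cv2.resize(cv2.hconcat(a),(800,400)))
E
```

```text
t 2.1 pos [ 0.4697 -0.2436  0.2093] rot [ 1.7996e+02 -7.0000e-02  1.6267e+02] open 0.0503 grip 0.0
.471,-.2445,.068,162.9 travel [-0.0016 -0.0006  0.1413] dr [ 0.04 -0.07 -0.23]
```

View pics/a1.png

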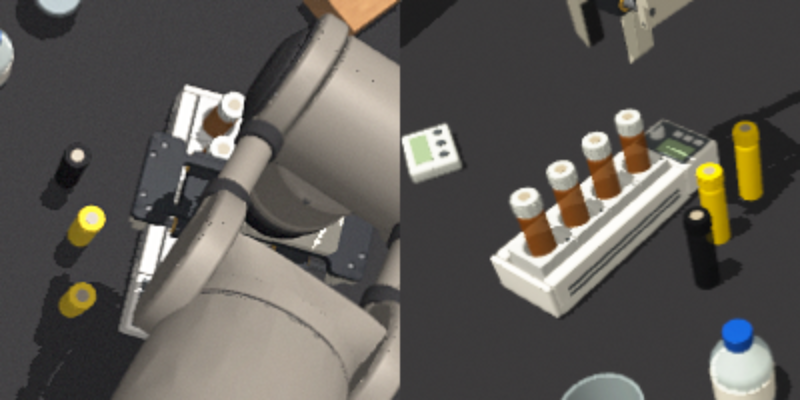

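The gripper straddles vial 1 (the panel-side cap, at about (628,120) in the right crop), with its fingers across the row. Next it descends.

Call:
arm_command(
  fingers=[-0.1,-0.1,-0.1,-0.1,-0.1,-0.1,-0.1,-0.1],
  travel=[
    [-0.001,0,0.025],
    [-0.001,0,0.05],
    [-0.001,0,0.075],
    [-0.001,0,0.1],
    [-0.001,0,0.12],
    [-0.001,0,0.135],
    [-0.001,0,0.141],
    [-0.001,0,0.141],
  ],
  dr=[
    [0,0,0],
    [0,0,0],
    [0,0,0],
    [0,0,0],
    [0,0,0],
    [0,0,0],
    [0,0,0],
    [0,0,0],
  ],
)

```text
time: 2.87
tool_pos: [0.471, -0.2404, 0.0678]
tool_rot: [3.14, -0.003, 2.845]
contact_force: [-0.9, 1.0, 0.1]
opening: 0.0507
grip_force: 0.0
```

Call:
arm_command(
  fingers=[1,1,1,1,1,1],
  travel=[
    [0,0,0],
    [0,0,0],
    [0,0,0],
    [0,0,0],
    [0,0,0],
    [0,0,0],
  ],
  dr=[
    [0,0,0],
    [0,0,0],
    [0,0,0],
    [0,0,0],
    [0,0,0],
    [0,0,0],
  ],
)

```text
time: 3.37
tool_pos: [0.4717, -0.2429, 0.0696]
tool_rot: [-3.141, 0.001, 2.843]
contact_force: [-0.8, -2.5, 1.9]
opening: 0.027
grip_force: 24.8
```

```bash
python3 go.py .471,-.2445,.200,162.9
```

```text
t 3.3667 pos [ 0.4717 -0.2429  0.0696] rot [-1.7995e+02  8.0000e-02  1.6289e+02] open 0.027 grip 24.8
.471,-.2445,.200,162.9 travel [ 1.000e-04 -1.800e-03 -1.304e-01] dr [-0.05  0.08 -0.01]
```

Call:
arm_command(
  fingers=[1,1,1,1,1,1,1,1],
  travel=[
    [0,0,-0.01],
    [0,0,-0.025],
    [0,0,-0.045],
    [0,0,-0.07],
    [0,0,-0.095],
    [0,0,-0.115],
    [0,0,-0.128],
    [0,0,-0.13],
  ],
  dr=[
    [0,0,0],
    [0,0,0],
    [0,0,0],
    [0,0,0],
    [0,0,0],
    [0,0,0],
    [0,0,0],
    [0,0,0],
  ],
)

```text
time: 4.03
tool_pos: [0.4724, -0.2427, 0.2023]
tool_rot: [-3.141, 0.005, 2.843]
contact_force: [-0.6, -0.1, -0.7]
opening: 0.0271
grip_force: 24.8
```

```bash
python3 go.py .4705,.2918,.2,135.85 .49,.02,.2,149; python3 - <<'E'
from cell import *
import cv2
a=[read_camera(n)["color"][y:y+200,x:x+200] for n,y,x in(("scene",60,140),)]
cv2.imwrite("pics/a2.png",cv2.resize(cv2.hconcat(a),(400,400)))
E
```

```text
t 4.0333 pos [ 0.4724 -0.2427  0.2023] rot [-179.95    0.28  162.89] open 0.0271 grip 24.8
.4705,.2918,.2,135.85 travel [0.159  0.5103 0.001 ] dr [1.000e-02 2.800e-01 2.704e+01]
.49,.02,.2,149 travel [0.0604 0.2562 0.0017] dr [-0.02  0.28 13.89]
```

View pics/a2.png

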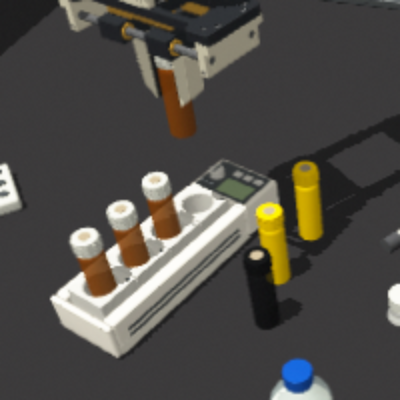

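Vial 1 hangs upright in the gripper and its bore, at (197,205) in the crop, is empty. Next it travels to the rack.

Call:
arm_command(
  fingers=[1,1,1,1,1,1,1,1],
  travel=[
    [0.003,0.015,0],
    [0.01,0.045,0],
    [0.018,0.08,0],
    [0.027,0.118,0],
    [0.036,0.155,0],
    [0.045,0.19,0],
    [0.053,0.225,0],
    [0.06,0.256,0],
  ],
  dr=[
    [0,0,1],
    [0,0,3],
    [0,0,5],
    [0,0,7],
    [0,0,9],
    [0,0,11],
    [0,0,13],
    [0,0,14],
  ],
)

```text
time: 4.75
tool_pos: [0.4882, 0.0224, 0.1979]
tool_rot: [-3.141, -0.003, 2.597]
contact_force: [1.1, -0.1, -0.9]
opening: 0.0272
grip_force: 24.8
```

```bash
python3 go.py .4705,.2918,.2,135.85
```

```text
t 4.75 pos [0.4882 0.0224 0.1979] rot [-1.7997e+02 -1.5000e-01  1.4881e+02] open 0.0272 grip 24.8
.4705,.2918,.2,135.85 travel [ 0.1547  0.2213 -0.0018] dr [-0.04 -0.15 12.96]
```

Call:
arm_command(
  fingers=[1,1,1,1,1,1,1,1],
  travel=[
    [0.025,0.035,-0.002],
    [0.05,0.07,-0.002],
    [0.074,0.106,-0.002],
    [0.098,0.14,-0.002],
    [0.119,0.17,-0.002],
    [0.137,0.196,-0.002],
    [0.149,0.213,-0.002],
    [0.155,0.221,-0.002],
  ],
  dr=[
    [0,0,2],
    [0,0,4],
    [0,0,6],
    [0,0,8],
    [0,0,10],
    [0,0,12],
    [0,0,13],
    [0,0,13],
  ],
)

```text
time: 5.42
tool_pos: [0.4694, 0.2919, 0.1996]
tool_rot: [-3.14, -0.002, 2.374]
contact_force: [0.3, -0.6, -1.5]
opening: 0.0269
grip_force: 24.8
```

Call:
arm_command(
  fingers=[1,1,1,1],
  travel=[
    [0,0,0.02],
    [0,0,0.05],
    [0,0,0.07],
    [0,0,0.08],
  ],
  dr=[
    [0,0,0],
    [0,0,0],
    [0,0,0],
    [0,0,0],
  ],
)

```text
time: 5.75
tool_pos: [0.4689, 0.2878, 0.1176]
tool_rot: [-3.136, -0.002, 2.372]
contact_force: [-0.6, 0.1, -1.2]
opening: 0.0266
grip_force: 24.8
```

```bash
cat > look.py <<'E'
import sys; from cell import *; import cv2
a=[read_camera(n)["color"][y:y+160,x:x+200] for n,y,x in(("top",130,110),("scene",110,380))]
cv2.imwrite(sys.argv[1],cv2.resize(cv2.hconcat(a),(800,320),interpolation=cv2.INTER_CUBIC))
E
python3 go.py .4705,.2918,.052,135.85; python3 look.py pics/a3.png
```

```text
t 5.75 pos [0.4689 0.2878 0.1176] rot [-1.7966e+02 -1.3000e-01  1.3590e+02] open 0.0266 grip 24.8
.4705,.2918,.052,135.85 travel [0.0015 0.0044 0.0655] dr [-0.34 -0.13  0.05]
```

View pics/a3.png

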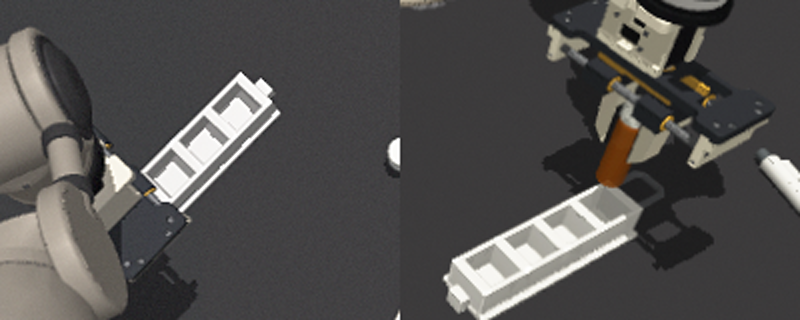

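Vial 1 is above the loop-side pocket, at about (610,190) in the crop. The pose read 4 mm off while the arm was moving, so I'll let it settle and check.

Call:
arm_command(
  fingers=[1,1,1],
  travel=[
    [0,0,0.005],
    [0,0,0.01],
    [0,0,0.01],
  ],
  dr=[
    [0,0,0],
    [0,0,0],
    [0,0,0],
  ],
)

```text
time: 6.1
tool_pos: [0.471, 0.2891, 0.1111]
tool_rot: [3.141, 0.0, 2.372]
contact_force: [0.6, 0.1, 0.3]
opening: 0.0271
grip_force: 24.8
```

```bash
python3 go.py .4705,.2918,.047,135.85; python3 - <<'E'
from cell import *; from h import *
for n in ("top","scene"):
    c=read_camera(n); P=cloud(c); b,g,r=[c["color"][...,i].astype(int) for i in range(3)]
    m=(r>1.8*b)&(r>60)&(P[...,1]>.15)&(P[...,1]<.4)&(P[...,0]>.35)&(P[...,0]<.65)
    for ce,st,k in comps(m,15):
        q=P[k]; lo=q[:,2]<np.nanmin(q[:,2])+.015
        print(n,st,np.nanmedian(q,0).round(4),"low",np.nanmedian(q[lo],0).round(4),np.nanmin(q[:,2]))
E
```

```text
t 6.1 pos [0.471  0.2891 0.1111] rot [1.7997e+02 1.0000e-02 1.3588e+02] open 0.0271 grip 24.8
.4705,.2918,.047,135.85 travel [0.0022 0.0015 0.0641] dr [0.03 0.01 0.03]
scene [479 139  36  27 138] [0.4817 0.2644 0.2053] low [0.4816 0.2586 0.1949] 0.18396360022353844
scene [520 151  18  15  99] [0.4828 0.3281 0.2059] low [0.4835 0.3298 0.2039] 0.19309456681857418
scene [510 171   7   8  23] [0.5228 0.3014 0.1955] low [0.5231 0.3013 0.1943] 0.18369662264972483
scene [478 172  21  35 405] [0.4813 0.2855 0.108 ] low [0.4813 0.286  0.0784] 0.06992712496173306
```

Call:
arm_command(
  fingers=[1,1,1,1,1,1,1,1],
  travel=[
    [0.002,0.002,0.008],
    [0.002,0.002,0.02],
    [0.002,0.002,0.032],
    [0.002,0.002,0.043],
    [0.002,0.002,0.052],
    [0.002,0.002,0.058],
    [0.002,0.002,0.061],
    [0.002,0.002,0.062],
  ],
  dr=[
    [0,0,0],
    [0,0,0],
    [0,0,0],
    [0,0,0],
    [0,0,0],
    [0,0,0],
    [0,0,0],
    [0,0,0],
  ],
)

```text
time: 6.87
tool_pos: [0.4707, 0.2921, 0.0487]
tool_rot: [-3.141, -0.0, 2.372]
contact_force: [-1.0, -1.4, 0.4]
opening: 0.027
grip_force: 24.8
```

Call:
arm_command(
  fingers=[1,1],
  travel=[
    [0,0,0],
    [0,0,0],
  ],
  dr=[
    [0,0,0],
    [0,0,0],
  ],
)

```text
time: 7.03
tool_pos: [0.4711, 0.2923, 0.0494]
tool_rot: [3.141, 0.0, 2.372]
contact_force: [0.5, 0.5, -1.1]
opening: 0.027
grip_force: 24.8
```

Call:
arm_command(
  fingers=[1,1,1,1],
  travel=[
    [0,0,0.0007],
    [0,0,0.0014],
    [0,0,0.002],
    [0,0,0.002],
  ],
  dr=[
    [0,0,0],
    [0,0,0],
    [0,0,0],
    [0,0,0],
  ],
)

```text
time: 7.37
tool_pos: [0.4712, 0.2922, 0.0484]
tool_rot: [3.14, 0.001, 2.372]
contact_force: [-3.3, -1.5, 8.5]
opening: 0.0271
grip_force: 24.9
```

The wrist feels 8.5 N upward, so the vial is on the floor. Release and rise.

Call:
arm_command(
  fingers=[-0.1,-0.1,-0.1,-0.1,-0.1,-0.1,-0.1,-0.1],
  travel=[
    [0,0,-0.001],
    [0,0,-0.001],
    [0,0,-0.001],
    [0,0,-0.001],
    [0,0,-0.03],
    [0,0,-0.07],
    [0,0,-0.11],
    [0,0,-0.14],
  ],
  dr=[
    [0,0,0],
    [0,0,0],
    [0,0,0],
    [0,0,0],
    [0,0,0],
    [0,0,0],
    [0,0,0],
    [0,0,0],
  ],
)

```text
time: 8.03
tool_pos: [0.4713, 0.2924, 0.19]
tool_rot: [3.139, 0.001, 2.372]
contact_force: [0.8, 1.3, 0.4]
opening: 0.0505
grip_force: 0.0
```

```bash
python3 go.py .516,-.261,.2,162.9 .505,.0,.2,149; python3 look.py pics/a4.png
```

```text
t 8.0333 pos [0.4713 0.2924 0.19  ] rot [1.7987e+02 5.0000e-02 1.3589e+02] open 0.0505 grip 0.0
.516,-.261,.2,162.9 travel [-0.4173 -0.3662 -0.0105] dr [  0.12   0.08 -27.01]
.505,.0,.2,149 travel [-0.2277 -0.1865 -0.0103] dr [  0.13   0.06 -13.11]
```

View pics/a4.png

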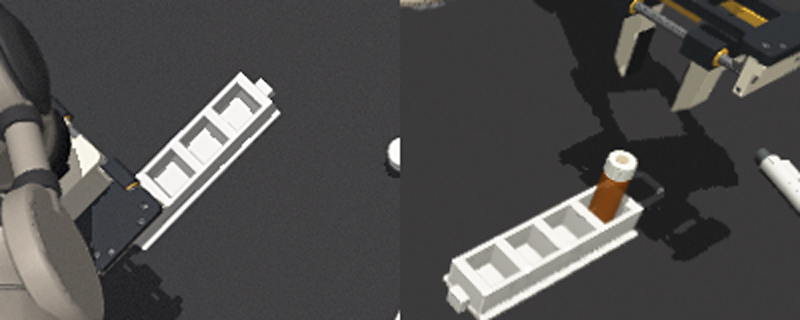

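Vial 1 stands upright in the loop-side pocket (about (610,190)) and is released. Now vial 2.

Call:
arm_command(
  fingers=[-0.1,-0.1,-0.1,-0.1,-0.1,-0.1,-0.1,-0.1],
  travel=[
    [-0.228,-0.187,-0.01],
    [-0.228,-0.187,-0.01],
    [-0.228,-0.187,-0.01],
    [-0.228,-0.187,-0.01],
    [-0.228,-0.187,-0.01],
    [-0.228,-0.187,-0.01],
    [-0.228,-0.187,-0.01],
    [-0.228,-0.187,-0.01],
  ],
  dr=[
    [0,0,-2],
    [0,0,-4],
    [0,0,-6],
    [0,0,-8],
    [0,0,-10],
    [0,0,-12],
    [0,0,-13],
    [0,0,-13],
  ],
)

```text
time: 8.8
tool_pos: [0.5048, -0.0069, 0.1963]
tool_rot: [-3.14, 0.001, 2.594]
contact_force: [1.3, 0.4, 0.1]
opening: 0.0504
grip_force: 0.0
```

Call:
arm_command(
  fingers=[-0.1,-0.1,-0.1,-0.1,-0.1,-0.1,-0.1,-0.1],
  travel=[
    [-0.144,-0.218,0],
    [-0.144,-0.218,0],
    [-0.144,-0.218,0],
    [-0.144,-0.218,0],
    [-0.144,-0.218,0],
    [-0.144,-0.218,0],
    [-0.144,-0.218,0],
    [-0.144,-0.218,0],
  ],
  dr=[
    [0,0,-2],
    [0,0,-4],
    [0,0,-6],
    [0,0,-8],
    [0,0,-10],
    [0,0,-12],
    [0,0,-14],
    [0,0,-14],
  ],
)

```text
time: 9.47
tool_pos: [0.5145, -0.2649, 0.1954]
tool_rot: [3.142, -0.001, 2.84]
contact_force: [0.2, 0.1, 0.3]
opening: 0.0509
grip_force: 0.0
```

Call:
arm_command(
  fingers=[-0.1,-0.1,-0.1],
  travel=[
    [0,0,0],
    [0,0,0],
    [0,0,0],
  ],
  dr=[
    [0,0,0],
    [0,0,0],
    [0,0,0],
  ],
)

```text
time: 9.72
tool_pos: [0.5151, -0.2602, 0.1967]
tool_rot: [3.141, -0.001, 2.844]
contact_force: [0.2, 0.4, 0.6]
opening: 0.0506
grip_force: 0.0
```

```bash
python3 go.py .516,-.261,.069,162.9
```

```text
t 9.7167 pos [ 0.5151 -0.2602  0.1967] rot [ 1.7997e+02 -4.0000e-02  1.6296e+02] open 0.0506 grip 0.0
.516,-.261,.069,162.9 travel [-0.0012 -0.0006  0.1277] dr [ 0.03 -0.04  0.06]
```

Call:
arm_command(
  fingers=[-0.1,-0.1,-0.1,-0.1,-0.1,-0.1,-0.1,-0.1],
  travel=[
    [-0.001,0,0.025],
    [-0.001,0,0.05],
    [-0.001,0,0.075],
    [-0.001,0,0.098],
    [-0.001,0,0.114],
    [-0.001,0,0.124],
    [-0.001,0,0.128],
    [-0.001,0,0.128],
  ],
  dr=[
    [0,0,0],
    [0,0,0],
    [0,0,0],
    [0,0,0],
    [0,0,0],
    [0,0,0],
    [0,0,0],
    [0,0,0],
  ],
)

```text
time: 10.38
tool_pos: [0.516, -0.2613, 0.0686]
tool_rot: [3.141, -0.001, 2.844]
contact_force: [-0.4, -1.2, -0.6]
opening: 0.0503
grip_force: 0.0
```

Call:
arm_command(
  fingers=[1,1,1,1,1,1],
  travel=[
    [0,0,0],
    [0,0,0],
    [0,0,0],
    [0,0,0],
    [0,0,0],
    [0,0,0],
  ],
  dr=[
    [0,0,0],
    [0,0,0],
    [0,0,0],
    [0,0,0],
    [0,0,0],
    [0,0,0],
  ],
)

```text
time: 10.88
tool_pos: [0.5164, -0.2624, 0.0698]
tool_rot: [-3.141, 0.001, 2.843]
contact_force: [-0.1, 0.6, 5.0]
opening: 0.0269
grip_force: 25.0
```

Call:
arm_command(
  fingers=[1,1,1,1,1,1,1,1],
  travel=[
    [0,0,-0.01],
    [0,0,-0.025],
    [0,0,-0.045],
    [0,0,-0.07],
    [0,0,-0.095],
    [0,0,-0.115],
    [0,0,-0.128],
    [0,0,-0.13],
  ],
  dr=[
    [0,0,0],
    [0,0,0],
    [0,0,0],
    [0,0,0],
    [0,0,0],
    [0,0,0],
    [0,0,0],
    [0,0,0],
  ],
)

```text
time: 11.55
tool_pos: [0.5169, -0.2629, 0.2024]
tool_rot: [-3.14, 0.005, 2.843]
contact_force: [0.5, 0.9, -0.3]
opening: 0.0269
grip_force: 25.0
```

```bash
python3 go.py .51,-.005,.2,149 .507,.258,.2,135.85
```

```text
t 11.55 pos [ 0.5169 -0.2629  0.2024] rot [-179.91    0.29  162.89] open 0.0269 grip 25.0
.51,-.005,.2,149 travel [0.0825 0.2444 0.0016] dr [-0.05  0.3  13.89]
.507,.258,.2,135.85 travel [0.1628 0.4949 0.0008] dr [-2.000e-02  3.100e-01  2.704e+01]
```

Call:
arm_command(
  fingers=[1,1,1,1,1,1,1,1],
  travel=[
    [0.005,0.015,0],
    [0.014,0.043,0],
    [0.025,0.076,0],
    [0.037,0.112,0],
    [0.05,0.148,0],
    [0.061,0.182,0],
    [0.072,0.214,0],
    [0.082,0.244,0],
  ],
  dr=[
    [0,0,1],
    [0,0,3],
    [0,0,5],
    [0,0,7],
    [0,0,9],
    [0,0,11],
    [0,0,13],
    [0,0,14],
  ],
)

```text
time: 12.22
tool_pos: [0.5084, -0.0029, 0.1983]
tool_rot: [-3.141, -0.002, 2.597]
contact_force: [1.6, 0.1, -1.4]
opening: 0.027
grip_force: 25.0
```

Call:
arm_command(
  fingers=[1,1,1,1,1,1,1,1],
  travel=[
    [0.02,0.033,0],
    [0.042,0.068,0],
    [0.064,0.104,0],
    [0.085,0.138,0],
    [0.105,0.17,0],
    [0.122,0.197,0],
    [0.133,0.215,0],
    [0.138,0.223,0],
  ],
  dr=[
    [0,0,2],
    [0,0,4],
    [0,0,6],
    [0,0,8],
    [0,0,10],
    [0,0,12],
    [0,0,13],
    [0,0,13],
  ],
)

```text
time: 12.88
tool_pos: [0.5054, 0.2602, 0.1981]
tool_rot: [-3.141, -0.001, 2.374]
contact_force: [-0.6, 0.2, 0.3]
opening: 0.0269
grip_force: 25.0
```

Call:
arm_command(
  fingers=[1,1,1,1,1,1,1,1],
  travel=[
    [0,0,0.01],
    [0,0,0.025],
    [0,0,0.04],
    [0,0,0.05],
    [0,0,0.055],
    [0,0,0.055],
    [0,0,0.055],
    [0,0,0.055],
  ],
  dr=[
    [0,0,0],
    [0,0,0],
    [0,0,0],
    [0,0,0],
    [0,0,0],
    [0,0,0],
    [0,0,0],
    [0,0,0],
  ],
)

```text
time: 13.55
tool_pos: [0.507, 0.2571, 0.1447]
tool_rot: [3.14, 0.001, 2.371]
contact_force: [0.3, 0.1, -1.3]
opening: 0.027
grip_force: 25.0
```

```bash
python3 go.py .507,.2575,.0485,135.85
```

```text
t 13.55 pos [0.507  0.2571 0.1447] rot [1.7993e+02 4.0000e-02 1.3587e+02] open 0.027 grip 25.0
.507,.2575,.0485,135.85 travel [0.0003 0.0001 0.0962] dr [0.07 0.04 0.02]
```

Call:
arm_command(
  fingers=[1,1,1,1,1,1,1,1],
  travel=[
    [0,0,0.015],
    [0,0,0.035],
    [0,0,0.055],
    [0,0,0.072],
    [0,0,0.083],
    [0,0,0.09],
    [0,0,0.094],
    [0,0,0.095],
  ],
  dr=[
    [0,0,0],
    [0,0,0],
    [0,0,0],
    [0,0,0],
    [0,0,0],
    [0,0,0],
    [0,0,0],
    [0,0,0],
  ],
)

```text
time: 14.22
tool_pos: [0.5067, 0.2575, 0.0491]
tool_rot: [3.141, 0.0, 2.372]
contact_force: [1.0, 1.0, -0.5]
opening: 0.0271
grip_force: 25.0
```

Call:
arm_command(
  fingers=[1,1,1,1],
  travel=[
    [0,0,0.0005],
    [0,0,0.001],
    [0,0,0.0015],
    [0,0,0.0015],
  ],
  dr=[
    [0,0,0],
    [0,0,0],
    [0,0,0],
    [0,0,0],
  ],
)

```text
time: 14.55
tool_pos: [0.5071, 0.2576, 0.0487]
tool_rot: [3.14, 0.001, 2.372]
contact_force: [-0.7, -1.4, 4.6]
opening: 0.0269
grip_force: 25.0
```

Contact felt at 4.6 N. Release, rise, and go to vial 3.

Call:
arm_command(
  fingers=[-0.1,-0.1,-0.1,-0.1,-0.1,-0.1,-0.1,-0.1],
  travel=[
    [0,0,0],
    [0,0,0],
    [0,0,0],
    [0,0,0],
    [0,0,-0.03],
    [0,0,-0.07],
    [0,0,-0.11],
    [0,0,-0.15],
  ],
  dr=[
    [0,0,0],
    [0,0,0],
    [0,0,0],
    [0,0,0],
    [0,0,0],
    [0,0,0],
    [0,0,0],
    [0,0,0],
  ],
)

```text
time: 15.22
tool_pos: [0.506, 0.2572, 0.1989]
tool_rot: [-3.141, -0.001, 2.372]
contact_force: [1.0, 1.8, 1.0]
opening: 0.0506
grip_force: 0.0
```

```bash
python3 go.py .54,-.005,.2,149 .567,-.2737,.2,162.9
```

```text
t 15.2167 pos [0.506  0.2572 0.1989] rot [-1.7995e+02 -3.0000e-02  1.3589e+02] open 0.0506 grip 0.0
.54,-.005,.2,149 travel [-0.207  -0.1646 -0.001 ] dr [ -0.04  -0.04 -13.11]
.567,-.2737,.2,162.9 travel [-0.4134 -0.3388 -0.001 ] dr [ -0.04  -0.04 -27.01]
```

Call:
arm_command(
  fingers=[-0.1,-0.1,-0.1,-0.1,-0.1,-0.1,-0.1,-0.1],
  travel=[
    [-0.207,-0.165,0],
    [-0.207,-0.165,0],
    [-0.207,-0.165,0],
    [-0.207,-0.165,0],
    [-0.207,-0.165,0],
    [-0.207,-0.165,0],
    [-0.207,-0.165,0],
    [-0.207,-0.165,0],
  ],
  dr=[
    [0,0,-2],
    [0,0,-4],
    [0,0,-6],
    [0,0,-8],
    [0,0,-10],
    [0,0,-12],
    [0,0,-13],
    [0,0,-13],
  ],
)

```text
time: 15.88
tool_pos: [0.5406, -0.009, 0.1973]
tool_rot: [-3.141, 0.001, 2.595]
contact_force: [0.5, -0.2, 0.6]
opening: 0.0503
grip_force: 0.0
```

Call:
arm_command(
  fingers=[-0.1,-0.1,-0.1,-0.1,-0.1,-0.1,-0.1,-0.1],
  travel=[
    [-0.161,-0.216,0],
    [-0.161,-0.216,0],
    [-0.161,-0.216,0],
    [-0.161,-0.216,0],
    [-0.161,-0.216,0],
    [-0.161,-0.216,0],
    [-0.161,-0.216,0],
    [-0.161,-0.216,0],
  ],
  dr=[
    [0,0,-2],
    [0,0,-4],
    [0,0,-6],
    [0,0,-8],
    [0,0,-10],
    [0,0,-12],
    [0,0,-14],
    [0,0,-14],
  ],
)

```text
time: 16.55
tool_pos: [0.5664, -0.2769, 0.1966]
tool_rot: [-3.141, -0.0, 2.84]
contact_force: [0.1, 1.2, -0.4]
opening: 0.0505
grip_force: 0.0
```

Call:
arm_command(
  fingers=[-0.1,-0.1,-0.1],
  travel=[
    [0,0,0],
    [0,0,0],
    [0,0,0],
  ],
  dr=[
    [0,0,0],
    [0,0,0],
    [0,0,0],
  ],
)

```text
time: 16.8
tool_pos: [0.5667, -0.2713, 0.1976]
tool_rot: [3.141, -0.0, 2.844]
contact_force: [-0.5, -0.5, -1.1]
opening: 0.0503
grip_force: 0.0
```

```bash
python3 go.py .567,-.2737,.069,162.9
```

```text
t 16.8 pos [ 0.5667 -0.2713  0.1976] rot [ 1.7996e+02 -2.0000e-02  1.6298e+02] open 0.0503 grip 0.0
.567,-.2737,.069,162.9 travel [-0.001  -0.0023  0.1286] dr [ 0.04 -0.02  0.08]
```

Call:
arm_command(
  fingers=[-0.1,-0.1,-0.1,-0.1,-0.1,-0.1,-0.1,-0.1],
  travel=[
    [-0.001,-0.001,0.025],
    [-0.001,-0.001,0.05],
    [-0.001,-0.001,0.075],
    [-0.001,-0.001,0.098],
    [-0.001,-0.001,0.114],
    [-0.001,-0.001,0.124],
    [-0.001,-0.001,0.128],
    [-0.001,-0.001,0.128],
  ],
  dr=[
    [0,0,0],
    [0,0,0],
    [0,0,0],
    [0,0,0],
    [0,0,0],
    [0,0,0],
    [0,0,0],
    [0,0,0],
  ],
)

```text
time: 17.47
tool_pos: [0.5672, -0.2735, 0.0692]
tool_rot: [3.141, -0.001, 2.844]
contact_force: [-0.8, -0.4, 0.3]
opening: 0.0502
grip_force: 0.0
```

Call:
arm_command(
  fingers=[1,1,1,1,1,1],
  travel=[
    [0,0,0],
    [0,0,0],
    [0,0,0],
    [0,0,0],
    [0,0,0],
    [0,0,0],
  ],
  dr=[
    [0,0,0],
    [0,0,0],
    [0,0,0],
    [0,0,0],
    [0,0,0],
    [0,0,0],
  ],
)

```text
time: 17.97
tool_pos: [0.5676, -0.2748, 0.0703]
tool_rot: [-3.141, 0.002, 2.843]
contact_force: [0.3, 0.1, 3.9]
opening: 0.0271
grip_force: 25.0
```

Call:
arm_command(
  fingers=[1,1,1,1,1,1,1,1],
  travel=[
    [0,0,-0.01],
    [0,0,-0.025],
    [0,0,-0.045],
    [0,0,-0.07],
    [0,0,-0.095],
    [0,0,-0.115],
    [0,0,-0.128],
    [0,0,-0.13],
  ],
  dr=[
    [0,0,0],
    [0,0,0],
    [0,0,0],
    [0,0,0],
    [0,0,0],
    [0,0,0],
    [0,0,0],
    [0,0,0],
  ],
)

```text
time: 18.63
tool_pos: [0.5681, -0.2752, 0.2031]
tool_rot: [-3.14, 0.005, 2.843]
contact_force: [-0.2, -0.8, -1.3]
opening: 0.027
grip_force: 25.0
```

```bash
python3 go.py .55,-.02,.2,149 .543,.2227,.2,135.85
```

```text
t 18.6333 pos [ 0.5681 -0.2752  0.2031] rot [-179.92    0.29  162.89] open 0.027 grip 25.0
.55,-.02,.2,149 travel [0.0924 0.2386 0.0023] dr [-0.05  0.3  13.89]
.543,.2227,.2,135.85 travel [0.1705 0.4685 0.0016] dr [-1.000e-02  3.100e-01  2.704e+01]
```

Call:
arm_command(
  fingers=[1,1,1,1,1,1,1,1],
  travel=[
    [0.005,0.014,0],
    [0.016,0.042,0],
    [0.029,0.075,0],
    [0.043,0.11,0],
    [0.056,0.145,0],
    [0.069,0.178,0],
    [0.081,0.209,0],
    [0.092,0.238,0],
  ],
  dr=[
    [0,0,1],
    [0,0,3],
    [0,0,5],
    [0,0,7],
    [0,0,9],
    [0,0,11],
    [0,0,13],
    [0,0,14],
  ],
)

```text
time: 19.3
tool_pos: [0.5482, -0.018, 0.1988]
tool_rot: [-3.141, -0.002, 2.597]
contact_force: [1.0, 1.6, -1.2]
opening: 0.0267
grip_force: 25.0
```

Call:
arm_command(
  fingers=[1,1,1,1,1,1,1,1],
  travel=[
    [0.019,0.03,0],
    [0.04,0.062,0],
    [0.061,0.095,0],
    [0.081,0.126,0],
    [0.1,0.155,0],
    [0.115,0.18,0],
    [0.126,0.197,0],
    [0.131,0.205,0],
  ],
  dr=[
    [0,0,2],
    [0,0,4],
    [0,0,6],
    [0,0,8],
    [0,0,10],
    [0,0,12],
    [0,0,13],
    [0,0,13],
  ],
)

```text
time: 19.97
tool_pos: [0.5419, 0.2258, 0.1986]
tool_rot: [-3.141, -0.001, 2.374]
contact_force: [-0.5, -0.6, -1.6]
opening: 0.0271
grip_force: 25.0
```

Call:
arm_command(
  fingers=[1,1,1,1,1,1,1,1],
  travel=[
    [0,0,0.01],
    [0,0,0.025],
    [0,0,0.04],
    [0,0,0.05],
    [0,0,0.055],
    [0,0,0.055],
    [0,0,0.055],
    [0,0,0.055],
  ],
  dr=[
    [0,0,0],
    [0,0,0],
    [0,0,0],
    [0,0,0],
    [0,0,0],
    [0,0,0],
    [0,0,0],
    [0,0,0],
  ],
)

```text
time: 20.63
tool_pos: [0.5436, 0.2229, 0.1453]
tool_rot: [3.14, 0.001, 2.371]
contact_force: [-0.5, -0.7, -0.7]
opening: 0.0267
grip_force: 25.0
```

```bash
python3 go.py .543,.2227,.0485,135.85
```

```text
t 20.6333 pos [0.5436 0.2229 0.1453] rot [1.7993e+02 4.0000e-02 1.3587e+02] open 0.0267 grip 25.0
.543,.2227,.0485,135.85 travel [ 0.0003 -0.0007  0.0968] dr [0.07 0.04 0.02]
```

Call:
arm_command(
  fingers=[1,1,1,1,1,1,1,1],
  travel=[
    [0,0,0.015],
    [0,0,0.035],
    [0,0,0.055],
    [0,0,0.072],
    [0,0,0.083],
    [0,0,0.09],
    [0,0,0.094],
    [0,0,0.095],
  ],
  dr=[
    [0,0,0],
    [0,0,0],
    [0,0,0],
    [0,0,0],
    [0,0,0],
    [0,0,0],
    [0,0,0],
    [0,0,0],
  ],
)

```text
time: 21.3
tool_pos: [0.5432, 0.2233, 0.0496]
tool_rot: [3.141, 0.0, 2.372]
contact_force: [-0.3, -0.5, -0.5]
opening: 0.0268
grip_force: 25.0
```

Call:
arm_command(
  fingers=[1,1,1,1],
  travel=[
    [0,0,0.0005],
    [0,0,0.001],
    [0,0,0.0015],
    [0,0,0.0015],
  ],
  dr=[
    [0,0,0],
    [0,0,0],
    [0,0,0],
    [0,0,0],
  ],
)

```text
time: 21.63
tool_pos: [0.5437, 0.2234, 0.0493]
tool_rot: [3.14, 0.001, 2.372]
contact_force: [-0.6, -0.5, 4.8]
opening: 0.0266
grip_force: 25.0
```

Contact again. Release, rise, and go to vial 4.

Call:
arm_command(
  fingers=[-0.1,-0.1,-0.1,-0.1,-0.1,-0.1,-0.1,-0.1],
  travel=[
    [0,0,0],
    [0,0,0],
    [0,0,0],
    [0,0,0],
    [0,0,-0.03],
    [0,0,-0.07],
    [0,0,-0.11],
    [0,0,-0.15],
  ],
  dr=[
    [0,0,0],
    [0,0,0],
    [0,0,0],
    [0,0,0],
    [0,0,0],
    [0,0,0],
    [0,0,0],
    [0,0,0],
  ],
)

```text
time: 22.3
tool_pos: [0.5425, 0.2231, 0.1994]
tool_rot: [-3.141, -0.001, 2.372]
contact_force: [0.7, 0.5, -1.4]
opening: 0.0508
grip_force: 0.0
```

```bash
python3 go.py .58,-.03,.2,149 .613,-.2883,.2,162.9; python3 look.py pics/a5.png
```

```text
t 22.3 pos [0.5425 0.2231 0.1994] rot [-1.7995e+02 -3.0000e-02  1.3589e+02] open 0.0508 grip 0.0
.58,-.03,.2,149 travel [-0.2031 -0.1557 -0.0006] dr [ -0.04  -0.04 -13.11]
.613,-.2883,.2,162.9 travel [-0.4065 -0.3182 -0.0006] dr [ -0.04  -0.04 -27.01]
```

View pics/a5.png

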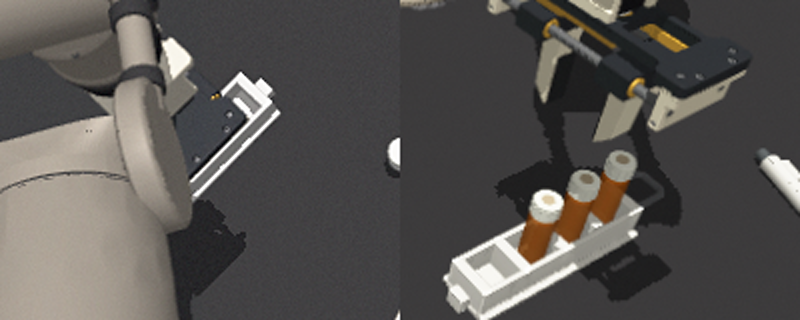

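Three vials stand upright in the pockets from the loop, with the lug-side pocket (at about (490,265)) empty. Now vial 4.

Call:
arm_command(
  fingers=[-0.1,-0.1,-0.1,-0.1,-0.1,-0.1,-0.1,-0.1],
  travel=[
    [-0.203,-0.156,0],
    [-0.203,-0.156,0],
    [-0.203,-0.156,0],
    [-0.203,-0.156,0],
    [-0.203,-0.156,0],
    [-0.203,-0.156,0],
    [-0.203,-0.156,0],
    [-0.203,-0.156,0],
  ],
  dr=[
    [0,0,-2],
    [0,0,-4],
    [0,0,-6],
    [0,0,-8],
    [0,0,-10],
    [0,0,-12],
    [0,0,-13],
    [0,0,-13],
  ],
)

```text
time: 23.07
tool_pos: [0.5802, -0.0331, 0.1971]
tool_rot: [-3.141, -0.001, 2.595]
contact_force: [-0.5, 0.7, -0.0]
opening: 0.0502
grip_force: 0.0
```

Call:
arm_command(
  fingers=[-0.1,-0.1,-0.1,-0.1,-0.1,-0.1,-0.1,-0.1],
  travel=[
    [-0.161,-0.204,0],
    [-0.161,-0.204,0],
    [-0.161,-0.204,0],
    [-0.161,-0.204,0],
    [-0.161,-0.204,0],
    [-0.161,-0.204,0],
    [-0.161,-0.204,0],
    [-0.161,-0.204,0],
  ],
  dr=[
    [0,0,-2],
    [0,0,-4],
    [0,0,-6],
    [0,0,-8],
    [0,0,-10],
    [0,0,-12],
    [0,0,-14],
    [0,0,-14],
  ],
)

```text
time: 23.73
tool_pos: [0.6125, -0.2899, 0.1966]
tool_rot: [3.141, -0.001, 2.841]
contact_force: [-0.5, -0.4, -0.2]
opening: 0.0503
grip_force: 0.0
```

Call:
arm_command(
  fingers=[-0.1,-0.1,-0.1],
  travel=[
    [0,0,0],
    [0,0,0],
    [0,0,0],
  ],
  dr=[
    [0,0,0],
    [0,0,0],
    [0,0,0],
  ],
)

```text
time: 23.98
tool_pos: [0.613, -0.2856, 0.1982]
tool_rot: [3.141, -0.0, 2.845]
contact_force: [-0.1, 0.5, -0.6]
opening: 0.0505
grip_force: 0.0
```

```bash
python3 go.py .613,-.2883,.069,162.9
```

```text
t 23.9833 pos [ 0.613  -0.2856  0.1982] rot [ 1.7996e+02 -1.0000e-02  1.6299e+02] open 0.0505 grip 0.0
.613,-.2883,.069,162.9 travel [-0.0008 -0.0027  0.1292] dr [ 0.04 -0.01  0.09]
```

Call:
arm_command(
  fingers=[-0.1,-0.1,-0.1,-0.1,-0.1,-0.1,-0.1,-0.1],
  travel=[
    [-0.001,-0.001,0.025],
    [-0.001,-0.001,0.05],
    [-0.001,-0.001,0.075],
    [-0.001,-0.001,0.098],
    [-0.001,-0.001,0.114],
    [-0.001,-0.001,0.125],
    [-0.001,-0.001,0.129],
    [-0.001,-0.001,0.129],
  ],
  dr=[
    [0,0,0],
    [0,0,0],
    [0,0,0],
    [0,0,0],
    [0,0,0],
    [0,0,0],
    [0,0,0],
    [0,0,0],
  ],
)

```text
time: 24.65
tool_pos: [0.6133, -0.2881, 0.0686]
tool_rot: [3.141, -0.001, 2.844]
contact_force: [0.5, 0.5, 0.1]
opening: 0.0505
grip_force: 0.0
```

Call:
arm_command(
  fingers=[1,1,1,1,1,1],
  travel=[
    [0,0,0],
    [0,0,0],
    [0,0,0],
    [0,0,0],
    [0,0,0],
    [0,0,0],
  ],
  dr=[
    [0,0,0],
    [0,0,0],
    [0,0,0],
    [0,0,0],
    [0,0,0],
    [0,0,0],
  ],
)

```text
time: 25.15
tool_pos: [0.6137, -0.2894, 0.0699]
tool_rot: [-3.141, 0.002, 2.843]
contact_force: [0.6, 0.3, 3.4]
opening: 0.0266
grip_force: 25.0
```

Call:
arm_command(
  fingers=[1,1,1,1,1,1,1,1],
  travel=[
    [0,0,-0.01],
    [0,0,-0.025],
    [0,0,-0.045],
    [0,0,-0.07],
    [0,0,-0.095],
    [0,0,-0.115],
    [0,0,-0.128],
    [0,0,-0.13],
  ],
  dr=[
    [0,0,0],
    [0,0,0],
    [0,0,0],
    [0,0,0],
    [0,0,0],
    [0,0,0],
    [0,0,0],
    [0,0,0],
  ],
)

```text
time: 25.82
tool_pos: [0.6143, -0.2898, 0.2029]
tool_rot: [-3.14, 0.005, 2.843]
contact_force: [-0.0, -0.5, -0.4]
opening: 0.0272
grip_force: 25.0
```

```bash
python3 go.py .59,-.04,.2,149 .5787,.1878,.2,135.85
```

```text
t 25.8167 pos [ 0.6143 -0.2898  0.2029] rot [-179.92    0.31  162.89] open 0.0272 grip 25.0
.59,-.04,.2,149 travel [0.0967 0.2316 0.002 ] dr [-0.04  0.32 13.89]
.5787,.1878,.2,135.85 travel [0.1745 0.446  0.0013] dr [-1.000e-02  3.200e-01  2.704e+01]
```

Call:
arm_command(
  fingers=[1,1,1,1,1,1,1,1],
  travel=[
    [0.006,0.014,0],
    [0.017,0.041,0],
    [0.03,0.072,0],
    [0.045,0.106,0],
    [0.059,0.14,0],
    [0.072,0.172,0],
    [0.085,0.202,0],
    [0.097,0.231,0],
  ],
  dr=[
    [0,0,1],
    [0,0,3],
    [0,0,5],
    [0,0,7],
    [0,0,9],
    [0,0,11],
    [0,0,13],
    [0,0,14],
  ],
)

```text
time: 26.48
tool_pos: [0.5874, -0.038, 0.1982]
tool_rot: [-3.141, -0.002, 2.597]
contact_force: [0.9, 0.1, -0.8]
opening: 0.027
grip_force: 25.0
```

Call:
arm_command(
  fingers=[1,1,1,1,1,1,1,1],
  travel=[
    [0.019,0.028,0],
    [0.039,0.058,0],
    [0.059,0.088,0],
    [0.079,0.117,0],
    [0.097,0.144,0],
    [0.112,0.167,0],
    [0.122,0.182,0],
    [0.127,0.19,0],
  ],
  dr=[
    [0,0,2],
    [0,0,4],
    [0,0,6],
    [0,0,8],
    [0,0,10],
    [0,0,12],
    [0,0,13],
    [0,0,13],
  ],
)

```text
time: 27.15
tool_pos: [0.5769, 0.1909, 0.1981]
tool_rot: [-3.141, -0.001, 2.374]
contact_force: [0.4, 0.1, -0.7]
opening: 0.0269
grip_force: 25.0
```

Call:
arm_command(
  fingers=[1,1,1,1,1,1,1,1],
  travel=[
    [0,0,0.01],
    [0,0,0.025],
    [0,0,0.04],
    [0,0,0.05],
    [0,0,0.055],
    [0,0,0.055],
    [0,0,0.055],
    [0,0,0.055],
  ],
  dr=[
    [0,0,0],
    [0,0,0],
    [0,0,0],
    [0,0,0],
    [0,0,0],
    [0,0,0],
    [0,0,0],
    [0,0,0],
  ],
)

```text
time: 27.82
tool_pos: [0.5785, 0.1881, 0.1448]
tool_rot: [3.14, 0.001, 2.371]
contact_force: [-0.2, 0.3, -0.4]
opening: 0.0267
grip_force: 25.0
```

```bash
python3 go.py .5787,.1878,.0485,135.85
```

```text
t 27.8167 pos [0.5785 0.1881 0.1448] rot [1.7993e+02 5.0000e-02 1.3587e+02] open 0.0267 grip 25.0
.5787,.1878,.0485,135.85 travel [-0.0002 -0.0002  0.0963] dr [0.07 0.05 0.02]
```

Call:
arm_command(
  fingers=[1,1,1,1,1,1,1,1],
  travel=[
    [0,0,0.015],
    [0,0,0.035],
    [0,0,0.055],
    [0,0,0.072],
    [0,0,0.083],
    [0,0,0.09],
    [0,0,0.094],
    [0,0,0.095],
  ],
  dr=[
    [0,0,0],
    [0,0,0],
    [0,0,0],
    [0,0,0],
    [0,0,0],
    [0,0,0],
    [0,0,0],
    [0,0,0],
  ],
)

```text
time: 28.48
tool_pos: [0.5782, 0.1884, 0.0491]
tool_rot: [3.141, 0.0, 2.372]
contact_force: [0.3, 0.1, -1.1]
opening: 0.0266
grip_force: 25.0
```

Call:
arm_command(
  fingers=[1,1,1,1],
  travel=[
    [0,0,0.0005],
    [0,0,0.001],
    [0,0,0.0015],
    [0,0,0.0015],
  ],
  dr=[
    [0,0,0],
    [0,0,0],
    [0,0,0],
    [0,0,0],
  ],
)

```text
time: 28.82
tool_pos: [0.5787, 0.1885, 0.0489]
tool_rot: [3.14, 0.001, 2.372]
contact_force: [-0.2, -0.5, 4.9]
opening: 0.0266
grip_force: 25.0
```

Call:
arm_command(
  fingers=[-0.1,-0.1,-0.1,-0.1,-0.1,-0.1,-0.1,-0.1],
  travel=[
    [0,0,0],
    [0,0,0],
    [0,0,0],
    [0,0,0],
    [0,0,-0.03],
    [0,0,-0.07],
    [0,0,-0.11],
    [0,0,-0.15],
  ],
  dr=[
    [0,0,0],
    [0,0,0],
    [0,0,0],
    [0,0,0],
    [0,0,0],
    [0,0,0],
    [0,0,0],
    [0,0,0],
  ],
)

```text
time: 29.48
tool_pos: [0.5775, 0.1883, 0.1989]
tool_rot: [-3.141, -0.001, 2.372]
contact_force: [0.9, -1.0, 0.2]
opening: 0.0503
grip_force: 0.0
```

Call:
arm_command(
  fingers=[-0.1,-0.1,-0.1,-0.1,-0.1,-0.1,-0.1,-0.1],
  travel=[
    [-0.16,-0.24,0],
    [-0.16,-0.24,0],
    [-0.16,-0.24,0],
    [-0.16,-0.24,0],
    [-0.16,-0.24,0],
    [-0.16,-0.24,0],
    [-0.16,-0.24,0],
    [-0.16,-0.24,0],
  ],
  dr=[
    [0,0,0],
    [0,0,0],
    [0,0,0],
    [0,0,0],
    [0,0,0],
    [0,0,0],
    [0,0,0],
    [0,0,0],
  ],
)

```text
time: 30.15
tool_pos: [0.5247, -0.1015, 0.1974]
tool_rot: [-3.14, 0.002, 2.366]
contact_force: [-0.0, -0.0, -1.2]
opening: 0.0507
grip_force: 0.0
```

```bash
python3 look.py pics/a6.png; python3 - <<'E'
from cell import *; from h import *
th=np.radians(-44.15); ex=np.array([np.cos(th),np.sin(th)]); ey=np.array([-ex[1],ex[0]]); o=np.array([.5243,.2396])
for n in ("top","scene"):
    c=read_camera(n); P=cloud(c); Z=P[...,2]
    for ce,st,k in comps((Z>.097)&(Z<.112)&(c["color"].min(2)>70)&(P[...,1]>.13)&(P[...,1]<.35)&(P[...,0]>.4)&(P[...,0]<.65),15):
        p=plane(c,ce,.104)[0,:2]-o; print(n,st[4],(p@ex).round(4),(p@ey).round(4),np.median(Z[k]).round(4))
print(observe()["tool_pos"],observe()["contact_force"],observe()["time"])
E
```

```text
top 148 0.0728 -0.0011 0.1037
top 140 0.0241 -0.0004 0.1035
top 143 -0.0261 -0.001 0.1031
top 151 -0.0748 -0.0031 0.1036
scene 150 -0.0733 0.0024 0.1047
scene 156 -0.0235 0.0026 0.1049
scene 164 0.026 0.0039 0.1045
scene 176 0.0748 0.0033 0.1048
[ 0.52586049 -0.09448743  0.19738515] [-0.13231969  0.80424932 -0.57772362] 30.35
```

View pics/a6.png

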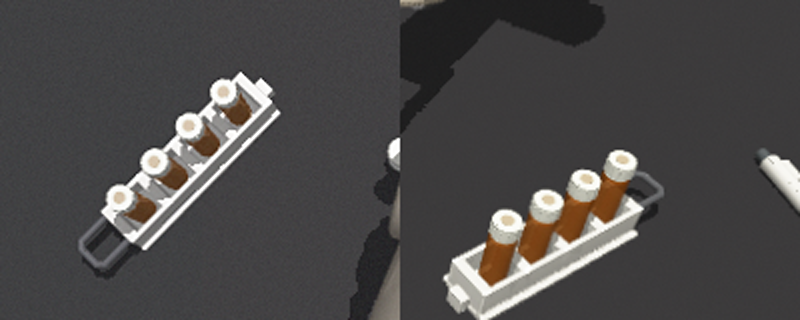

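All four vials stand upright in the pockets in order, with caps at 104 mm (so on the floors) and within about 4 mm of the pocket centres. The gripper is clear of them.

```bash
python3 -c "
from cell import *
print(hand_in())"
```

```text
the job is handed in; nothing more can be done
None
```

I moved all four vials into the rack in order, with the panel-side vial in the pocket next to the carrying loop, set them down upright, let go of them and handed the job in; the hand-in returned no verdict.

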